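Slacken the left-hand nut of a tape-roll holder

TASK

One of the two tape-roll holders on the craft desk is clamped by a left-hand-threaded bar nut: it is the nut with an engraved line along half of its bar. Slacken it by turning it clockwise (seen from above), less than half a turn, until its engraved line points at the engraved line on the flange beneath it, then let go; do not turn the plain unmarked nut of the other holder.

Things in the scene. Friction and masses are not known exactly. Their poses are not given: they have to be found in the camera images.
- nut_grip (a point): Left-hand steel nut: upright bar 60 x 14 mm, 34 high, on a 48 mm disc 8 mm thick. Point: on its vertical axis, 10 mm below the bar's top, 67 mm above the table; pinch the bar's thickness here. x axis: along the bar to the end with the engraved dark line (5 mm wide, axis to end). z up. Turns on a fixed spindle, does not rise; 0.06 N m drag, stays where left. Anticlockwise: hard stop soon.
- flange: Fixed aluminium disc under the left-hand nut, 96 mm across, 4 thick, top 37 mm above the table, on a fixed tape roll 120 mm across. Origin: centre of its underside, on the nut's axis. x axis: level, along its one engraved dark radial line (5 mm wide, 31 to 47 mm off the axis), 45 to 80 degrees clockwise of the nut's line at the start. The nut can turn about 30 degrees past it, to a stop.
- plain_end (a point): One end of the other holder's nut bar, not to be turned. That nut, flange, roll and foot (130 mm across) are of the same shape and size but have no engraved lines. Point: 30 mm from that nut's vertical axis, at one bar end, 67 mm above the table. x axis: level, along the bar, away from its axis.
Things that resemble listed ones, but are neither listed nor needed, are in the scene too. What is shaped like the part that bears nut_grip but orange is not meant.

How it is judged:
By the outcome, as a careful person would: the job done as asked, in the order asked, and still so for the second after the job is handed in, with the robot touching nothing.
It also fails if it takes over 35 s, if anything falls off the work surface, if the arm or the gripper's body presses on something with over 40 N, if the wrist force passes 120 N, or if a joint passes its speed limit or range.

ROBOT

A 6-joint arm with a two-finger parallel gripper is mounted at the origin on the work surface. World frame = base frame: x ahead of the robot, y to its left, z up, the work surface at z = 0. Lengths are in mm, angles in rad, forces in N, time in s.
With the tool pointing down it reaches from about 350 to 775 mm from the base axis. Payload 7.3 kg.
Tool frame: the origin (TCP) lies between the finger pads; the fingertips stand 25 mm ahead of it and the grasp point (between the pads) lies 6 mm ahead of it; z points along the fingers, y is the direction in which the jaws open and shut (so a half turn about z gives the same grasp; the last joint's range is limited). The gripper opens to 92 mm and grips with 3 to 60 N. Pads are 19 mm wide; open, the fingers measure 130 mm over their backs; the gripper's body (75 mm by 190 mm) begins 47 mm behind the grasp point.
Start: joints at [-1.458, 0.342, 1.524, -0, 1.275, -0.146], TCP at [134.38, -507.53, 229.241] pointing down, gripper open.
Joint ranges: [-2.53, 2.53], [-0.77, 2.02], [0.04, 2.7], [-1, 4.14], [0.28, 2.66], [-3.11, 3.11]. Speed limits (rad/s): [2.57, 2.57, 3.14, 3.14, 3.14, 3.14].

INTERFACE

Orientations are given as [roll, pitch, yaw] about the fixed x, y, z axes, in that order (R = Rz(yaw) Ry(pitch) Rx(roll)).
In Python, from plant import get_obs, capture, calibration, close_job gives the robot as it stands. The module is installed in compiled form; this text tells all that it offers.
- The arm moves only by the shell command python3 -m jog 'ROWS'. ROWS is JSON, one flat list of numbers, 5 for each row, row after row: the closure, from 0 (fully open) to 1 (shut), then the shift along the tool's x, y, z in mm, then the turn about the tool's z in degrees. In form: [fingers, tx, ty, tz, yaw, fingers, tx, ty, tz, yaw, ...]. A call has 1 to 5 rows; each row shifts and turns the pose as measured when the row begins, along the tool's axes as they then stand; what a row does not reach is not made up. A row lasts 1/10 s, in which the tool goes at most 50 mm and 8.59 degrees, less where a joint would pass 70% of its speed; a pose out of reach is approached as far as the arm can. A call is refused whole if a number of a shift passes 50 or a number of a turn 8.59, either way. A call with a gripper value outside its range is refused whole. The fingers move at their own pace and stop on an object; the grip force is fixed at half the most. Time passes only in rows, so rows that do not move let the fingers close. It gives the time, the measured TCP pose, the force and the opening at its end, in the units of the state.
- get_obs(): the state, without advancing time (a new reading comes with each control period).
- capture(name): name is "scene" or "top" or "wrist"; returns (picture, depth): 384x512x3 uint8, red, green, blue; 384x512 float32, mm along the optical axis (not along the pixel's ray), 0 where there is no reading.
- calibration(name): a dict with "fovy" (degrees; the focal length in pixels is half the picture's height over the tangent of half this angle, whatever the lens; pixels are square), "cx", "cy" (the principal point, pixels), "R" (3x3) and "t" (3): a world point X has camera coordinates R X + t. Camera axes: x right, y down, z forward; pixel columns grow to the right and rows downward; lengths in mm; the calibration is good to about 2 mm. A picture is of the moment at which its call begins: read the wrist's pose just before it. calibration takes no time and is no camera call; for the wrist camera it gives the pose at the moment of the call.
- close_job(): hands the job in, once; it reports no verdict.
The state is a dict: "time": time; "joint_positions": joint angles; "dq": joint speeds; "tau": joint torques, N m; "tool_pos": TCP position; "tcp_rot": TCP orientation; "contact_force": force on the tool from outside, world axes, zero at the start; "moment": the same for the moment, N m; "grip_width": finger opening in mm.
Only numpy, scipy, OpenCV 4.12 (cv2) and the standard library are available. Lean on these libraries where they do the work, as an engineer would, in place of code of your own. Each camera call takes 0.05 s, during which the arm holds its last target.

## Working session

There is one attempt and no reset: what is moved stays moved. The work goes in short steps, Python scripts to look and compute and a shell command to move; the robot and the scene stay as the last step left them, time stands still between calls to the robot, and variables do not carry over. Pictures are saved under pics/ and viewed, and the job is handed in when it is done.

```bash
mkdir -p pics
python3 - <<'E'
from plant import *
import cv2,numpy as np
print(get_obs())
for n in("scene","top"):
    p,d=capture(n); np.savez(f"pics/{n}0.npz",p=p,d=d); cv2.imwrite(f"pics/{n}0.png",p[:,:,::-1]); c=calibration(n); print(n,c)
E
```

```text
{'time': 0.0, 'joint_positions': array([-1.45801993e+00,  3.42731746e-01,  1.52501307e+00, -2.21592239e-05,
        1.27537144e+00, -1.45968008e-01]), 'dq': array([-0.00018223, -0.00216338,  0.00110473,  0.00243458,  0.00040969,
       -0.00030736]), 'tau': array([-1.96921355e-03, -4.31250679e+01, -2.44222748e+01,  7.15678465e-02,
        5.58438292e-02, -1.33903059e-04]), 'tool_pos': array([ 134.31651585, -507.11949898,  228.54164438]), 'tcp_rot': array([-3.14008217e+00, -2.00644489e-04,  2.58750724e-01]), 'contact_force': array([-0.00453843, -0.02122872,  0.53901641]), 'moment': array([ 0.04883201, -0.03700643, -0.01846185]), 'grip_width': 91.76105862190035}
scene {'fovy': 48.768721624737786, 'cx': 250.8025352670865, 'cy': 184.42877434518525, 'R': array([[ 0.76262766,  0.64644297,  0.02259509],
       [ 0.3573558 , -0.39195191, -0.84774438],
       [-0.5391622 ,  0.6545878 , -0.52992352]]), 't': array([-387.31161106, -110.49665635, 1087.58668864])}
top {'fovy': 42.97300489047222, 'cx': 252.59300793322058, 'cy': 191.51559832844498, 'R': array([[ 0.02183294, -0.99902888, -0.03827047],
       [-0.99421066, -0.01766757, -0.10598592],
       [ 0.10520685,  0.0403629 , -0.99363089]]), 't': array([  1.14821138, 491.42823508, 877.77150492])}
```

View pics/scene0.png

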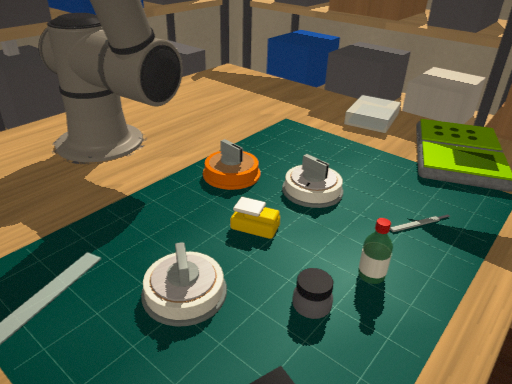

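View pics/top0.png

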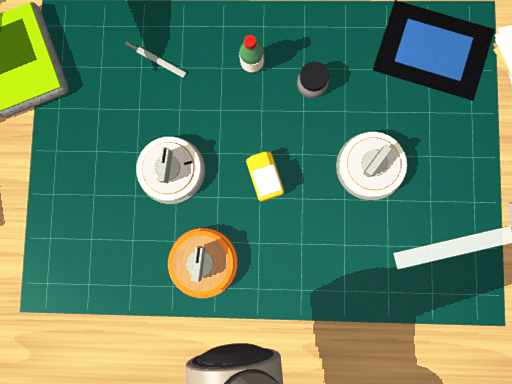

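The top view shows three holders:
- White at (170,168), with a dark line on the bar and one on the flange. This fits the description.
- Orange at (202,262), which is excluded.
- White at (372,165), which is the plain one.

I'll confirm in an enlarged crop.

Run:
```python
import cv2,numpy as np
z=np.load("pics/top0.npz");p=z['p'][:,:,::-1]
c=[cv2.resize(p[y-40:y+40,x-40:x+40],(390,390),interpolation=cv2.INTER_CUBIC) for x,y in((170,168),(372,165))]
cv2.imwrite("pics/crop0.png",np.hstack(c))
```

```text
(no output)
```

View pics/crop0.png

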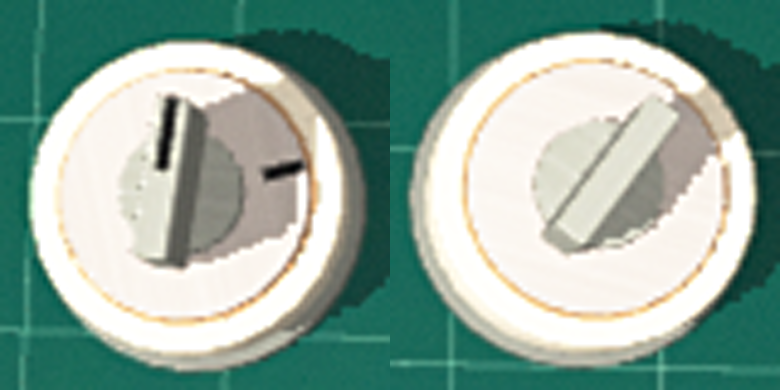

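```bash
cat > h.py <<'E'
from plant import *
import cv2,numpy as np
def ray(c,uv,z):
    f=192/np.tan(np.radians(c['fovy']/2));R=np.array(c['R']);t=np.array(c['t'])
    o=-R.T@t; d=R.T@np.array([(uv[0]-c['cx'])/f,(uv[1]-c['cy'])/f,1])
    return o+d*(z-o[2])/d[2]
def ang(v): return np.degrees(np.arctan2(v[1],v[0]))
def lines(p,c,ctr=None,thr=70,ax=None):
    "dark blobs"
    m=(p.max(2)<thr).astype(np.uint8)
    n,l,s,ce=cv2.connectedComponentsWithStats(m,connectivity=8)
    return n,l,s,ce
E
python3 - <<'E'
from h import *
c=calibration("top")
f=lambda x,y:(130+x*80/390-.4,128+y*80/390-.4)
a=ray(c,f(171,97),77);b=ray(c,f(162,168),77);print(a,b,ang(a-b))
e=[ray(c,f(x,y),77) for x,y in((161,96),(182,99),(165,264),(138,258))];print(np.mean(e,0),e)
g=ray(c,f(301,164),37);h=ray(c,f(264,176),37);print(g,h,ang(g-h))
# flange disc center
print(ray(c,f(185,195),37))
E
```

```text
[561.82377339 166.92194305  77.        ] [535.58007825 169.14148355  77.        ] -4.83424261177072
[531.54898565 169.14557091  77.        ] [array([562.14160935, 170.6127644 ,  77.        ]), array([561.14131576, 162.85030057,  77.        ]), array([500.44576205, 166.58686485,  77.        ]), array([502.46725545, 176.53235381,  77.        ])]
[544.517305   125.17863216  37.        ] [539.6867887  139.15112551  37.        ] -70.9289068763349
[531.91328443 169.09302717  37.        ]
```

The crop confirms the left one: it has a dark bar line at about -5° and a flange line at about -72°, with its axis near (532,169). The right one is plain. To stay within joint 6's range I'll grip with the yaw near 175°. Translating first.

```bash
python3 -m jog '[0,38,-27,0,0,0,38,-27,0,0,0,38,-27,0,0,0,38,-27,0,0,0,38,-27,0,0]'; python3 -m jog '[0,38,-27,0,0,0,38,-27,0,0,0,38,-27,0,0,0,38,-27,0,0,0,38,-27,0,0]'
```

```text
time: 0.6
tool_pos: [284.4, -326.0, 226.1]
tcp_rot: [-3.138, 0.001, 0.248]
contact_force: [0.8, -1.3, -0.4]
grip_width: 91.7
time: 1.1
tool_pos: [439.4, -139.5, 225.9]
tcp_rot: [-3.137, 0.001, 0.247]
contact_force: [0.8, -1.2, 0.6]
grip_width: 91.8
```

```bash
python3 -m jog '[0,21,-35,0,0,0,21,-35,0,0,0,21,-35,0,0,0,21,-35,0,0,0,21,-35,0,0]'; python3 -m jog '[0,21,-35,0,0,0,21,-35,0,0,0,21,-35,0,0,0,0,0,0,-8.5,0,0,0,0,-8.5]';python3 -m jog '[0,0,0,0,-8.5,0,0,0,0,-8.5,0,0,0,0,-8.5,0,0,0,0,-8.5,0,0,0,0,-8.5]';python3 -m jog '[0,0,0,0,-8.5,0,0,0,0,-8.5,0,0,0,0,-8.5,0,0,0,0,-8.5,0,0,0,0,-8.5]'; python3 -m jog '[0,0,0,0,-8.5,0,0,0,0,-8.5,0,0,0,0,-8.5,0,0,0,0,-8.5,0,0,0,0,-8.5]'
python3 - <<'E'
from h import *
print(get_obs()['joint_positions'])
c=calibration('wrist');p,d=capture("wrist");print(c);np.savez("pics/w1.npz",p=p,d=d,**c);cv2.imwrite("pics/w1.png",p[:,:,::-1])
E
```

```text
time: 1.6
tool_pos: [500.8, 65.0, 224.9]
tcp_rot: [-3.136, 0.003, 0.248]
contact_force: [0.0, 0.0, 1.0]
grip_width: 92.1
time: 2.1
tool_pos: [536.1, 193.4, 222.5]
tcp_rot: [-3.133, 0.005, 0.555]
contact_force: [-0.0, -0.5, -0.0]
grip_width: 91.8
time: 2.6
tool_pos: [534.5, 194.7, 219.4]
tcp_rot: [-3.127, 0.0, 1.303]
contact_force: [0.7, 0.8, 0.3]
grip_width: 91.9
time: 3.1
tool_pos: [533.1, 194.5, 216.8]
tcp_rot: [-3.125, -0.011, 2.053]
contact_force: [-1.0, -0.4, -0.4]
grip_width: 92.0
time: 3.6
tool_pos: [531.8, 194.1, 214.3]
tcp_rot: [-3.134, -0.024, 2.803]
contact_force: [0.5, -0.3, 0.4]
grip_width: 91.9
[ 0.2110284   0.44266584  1.41089886  0.00671859  1.31250304 -1.02313395]
{'fovy': 62.63086878995292, 'cx': 253.81678076280394, 'cy': 189.98534638891522, 'R': array([[ 0.33161911,  0.94338344, -0.00751335],
       [ 0.90514539, -0.31591221,  0.28444911],
       [ 0.26597102, -0.10112944, -0.9586617 ]]), 't': array([-358.24372238, -449.18845244,  258.40595837])}
```

View pics/w1.png

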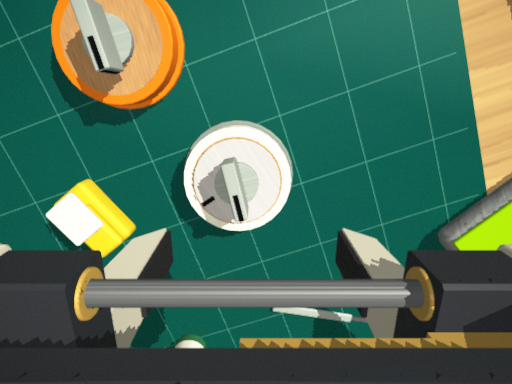

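The wrist view shows the target holder at (238,175). Its bar line is at about (238,207) and its flange line at (207,202). Measuring both.

```bash
cat >> h.py <<'E'
def blobs(p,c,box,thr=75,A=(15,400)):
    x0,y0,x1,y1=box
    m=np.zeros(p.shape[:2],np.uint8); m[y0:y1,x0:x1]=(p[y0:y1,x0:x1].max(2)<thr)
    n,l,s,ce=cv2.connectedComponentsWithStats(m,connectivity=8)
    for i in range(1,n):
        if not A[0]<=s[i,4]<=A[1]: continue
        ys,xs=np.where(l==i); r=cv2.minAreaRect(np.c_[xs,ys].astype(np.float32))
        vx,vy,_,_=cv2.fitLine(np.c_[xs,ys].astype(np.float32),cv2.DIST_L2,0,.01,.01).ravel()
        L=max(r[1])/2; q=[ray(c,(ce[i][0]+k*vx*L,ce[i][1]+k*vy*L),z) for z in (37,77) for k in(-1,1)]
        print(s[i],ce[i].round(1),'z37',q[0][:2].round(1),q[1][:2].round(1),ang(q[1]-q[0]).round(1),'z77',q[2][:2].round(1),q[3][:2].round(1),ang(q[3]-q[2]).round(1))
E
python3 - <<'E'
from h import *
z=np.load("pics/w1.npz");p=z['p'];c=dict(z)
blobs(p,c,(190,130,285,222))
cv2.imwrite("pics/c1.png",cv2.resize(p[115:235,178:298,::-1],(600,600),interpolation=cv2.INTER_CUBIC))
print(get_obs()['tool_pos'],get_obs()['tcp_rot'])
E
```

```text
[202 197  13   9  48] [207.9 201.1] z37 [546.9 126.4] [543.2 141.1] 104.2 z77 [536.2 137.8] [532.9 150.8] 104.2
[233 196  10  25 100] [237.8 207.9] z37 [549.  164.4] [578.9 161. ] -6.4 z77 [538.  171.3] [564.3 168.3] -6.4
[190 205   9  14  67] [192.6 213.1] z37 [545.1 112.4] [560.4 111.6] -2.9 z77 [534.5 125.4] [548.  124.8] -2.9
[190 218  16   4  40] [197.9 220. ] z37 [560.1 106.2] [564.9 122.8] 73.7 z77 [547.8 120. ] [552.  134.6] 73.7
[531.73496274 194.1303639  214.19648627] [-3.13439367 -0.02442719  2.81074544]
```

View pics/c1.png

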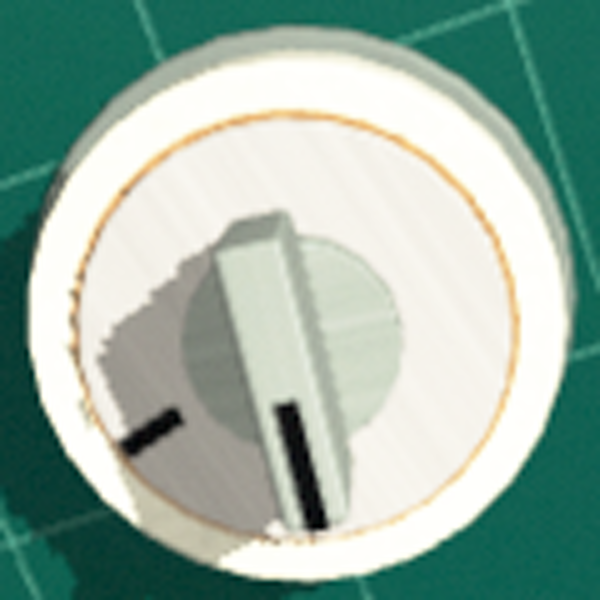

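```bash
python3 -m jog '[0,0,0,0,-6.3,0,0,0,0,-6.3,0,-2,-11,0,0,0,-2,-11,0,0,0,0,0,20,0]'; python3 -m jog '[0,0,0,25,0,0,0,0,25,0,0,0,0,0,0]'
python3 - <<'E'
from h import *
o=get_obs();print(o['tool_pos'],o['tcp_rot'])
c=calibration('wrist');p,d=capture("wrist");np.savez("pics/w2.npz",p=p,d=d,**c);cv2.imwrite("pics/w2.png",p[:,:,::-1])
blobs(p,c,(120,100,400,300))
E
```

```text
time: 4.15
tool_pos: [533.6, 169.8, 194.6]
tcp_rot: [-3.14, -0.023, 3.023]
contact_force: [0.3, 0.3, -0.3]
grip_width: 92.1
time: 4.45
tool_pos: [531.5, 166.0, 141.5]
tcp_rot: [-3.138, -0.026, 3.008]
contact_force: [0.0, -1.5, -0.2]
grip_width: 91.8
[531.50773004 166.01014992 141.49233029] [-3.13794406 -0.02603711  3.00834917]
[212 207  17  10  86] [220.1 211.5] z37 [547.  126.6] [543.1 141.3] 104.8 z77 [532.7 134.4] [529.4 146.8] 104.8
[260 215   6  33 186] [262.4 231.6] z37 [553.8 170.3] [585.  167.1] -6.0 z77 [538.4 171.4] [564.9 168.7] -6.0
```

View pics/w2.png

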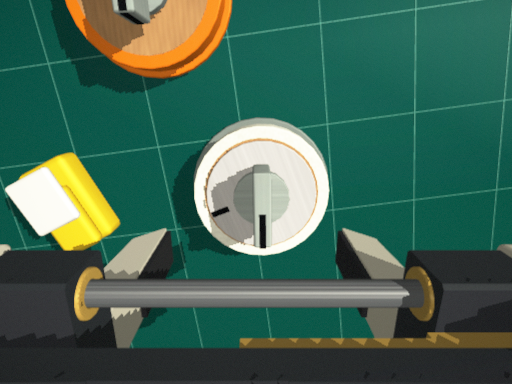

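```bash
python3 -m jog '[0,-4,7,0,-1.6,0,0,0,25,0,0,0,0,20,0,0,0,0,0,0]'
python3 - <<'E'
from h import *
o=get_obs();print(o['tool_pos'],o['tcp_rot'])
E
```

```text
time: 4.9
tool_pos: [542.2, 173.5, 103.8]
tcp_rot: [3.14, -0.011, 3.036]
contact_force: [-0.1, -0.6, 0.2]
grip_width: 92.0
[542.21056989 173.51697021 103.75269186] [ 3.14025305 -0.01147357  3.03638657]
```

```bash
python3 -m jog '[0,7,-2,0,0,0,0,0,0,0]'; python3 -m jog '[0,0,0,16,0,0,0,0,0,0]'
```

```text
time: 5.1
tool_pos: [536.3, 172.7, 106.5]
tcp_rot: [3.139, -0.008, 3.037]
contact_force: [-0.1, -1.0, 0.8]
grip_width: 91.6
time: 5.3
tool_pos: [537.6, 173.2, 93.5]
tcp_rot: [3.138, -0.003, 3.037]
contact_force: [0.4, -1.1, -0.8]
grip_width: 91.9
```

```bash
python3 -m jog '[0,2,-1,10,0,0,0,0,8,0,0,0,0,0,0]'
```

```text
time: 5.6
tool_pos: [536.8, 172.8, 77.1]
tcp_rot: [3.136, 0.002, 3.037]
contact_force: [0.8, -0.6, 0.1]
grip_width: 91.8
```

```bash
python3 -m jog '[0,2,-1,2,0,0.6,0,0,0,0,0.9,0,0,0,0,0.9,0,0,0,0,0.9,0,0,0,0]'; python3 -m jog '[0.9,0,0,0,0,0.9,0,0,0,0]'
```

```text
time: 6.1
tool_pos: [535.0, 172.0, 75.6]
tcp_rot: [3.136, 0.002, 3.037]
contact_force: [0.0, -0.4, 0.8]
grip_width: 64.2
time: 6.3
tool_pos: [535.2, 172.0, 75.8]
tcp_rot: [3.136, 0.003, 3.037]
contact_force: [-0.1, 0.1, 0.2]
grip_width: 48.3
```

```bash
python3 -m jog '[1,0,0,0,0,1,0,0,0,0,1,0,0,0,0,1,0,0,0,0,1,0,0,0,0]'; python3 -m jog '[1,0,0,0,0,1,0,0,0,0]'
```

```text
time: 6.8
tool_pos: [535.1, 171.5, 75.8]
tcp_rot: [3.137, 0.003, 3.037]
contact_force: [-0.4, -3.2, 0.8]
grip_width: 13.0
time: 7.0
tool_pos: [535.1, 171.5, 75.8]
tcp_rot: [3.137, 0.003, 3.037]
contact_force: [-0.7, -1.1, 0.4]
grip_width: 12.9
```

```bash
python3 -m jog '[1,0,0,0,6,1,0,0,0,6,1,0,0,0,6,1,0,0,0,6,1,0,0,0,6]'
```

```text
time: 7.5
tool_pos: [535.1, 171.4, 75.8]
tcp_rot: [3.136, 0.0, 2.496]
contact_force: [-0.6, -1.2, 0.9]
grip_width: 13.2
```

```bash
python3 -m jog '[1,0,0,0,6,1,0,0,0,6,1,0,0,0,6,1,0,0,0,6,1,0,0,0,6]'; python3 -m jog '[1,0,0,0,4,1,0,0,0,2,1,0,0,0,0]'
python3 - <<'E'
from h import *
o=get_obs();print(o['tool_pos'],o['tcp_rot'],np.degrees(o['tcp_rot'][2]),o['moment'])
c=calibration('wrist');p,d=capture("wrist");np.savez("pics/w3.npz",p=p,d=d,**c);cv2.imwrite("pics/w3.png",p[:,:,::-1])
blobs(p,c,(120,100,400,384))
p,d=capture("top");cv2.imwrite("pics/t3.png",cv2.resize(p[128:208,130:210,::-1],(480,480),interpolation=cv2.INTER_CUBIC))
E
```

```text
time: 8.0
tool_pos: [535.1, 171.4, 75.8]
tcp_rot: [3.137, -0.002, 1.951]
contact_force: [-0.5, -1.7, 0.7]
grip_width: 12.9
time: 8.3
tool_pos: [535.1, 171.4, 75.8]
tcp_rot: [3.137, -0.002, 1.84]
contact_force: [-0.1, -1.0, -0.7]
grip_width: 13.7
[535.10794774 171.39245133  75.83063156] [ 3.13735996e+00 -2.38170198e-03  1.83983103e+00] 105.41455327834488 [-0.2129846  -0.10075587  0.06178417]
[233 231   9  49 286] [238.2 258.6] z37 [536.6 121. ] [529.  158.5] 101.5 z77 [531.6 147.8] [525.6 177.7] 101.5
[266 231   9  49 282] [269.6 258.4] z37 [547.7 163.7] [560.2 127.8] -70.8 z77 [540.5 181.8] [550.4 153.3] -70.8
[250 253   8  27 215] [253.5 265.9] z37 [541.8 147.4] [547.4 127.3] -74.4 z77 [535.8 168.8] [540.2 152.8] -74.4
[226 296   2  11  20] [226.6 301.2] z37 [534.3  99.6] [532.3 108.1] 103.5 z77 [529.8 130.8] [528.2 137.6] 103.5
[233 307   7  11  61] [236.  311.5] z37 [543.3  92.6] [541.2 101.2] 103.4 z77 [537.  125.2] [535.3 132.1] 103.4
```

View pics/w3.png

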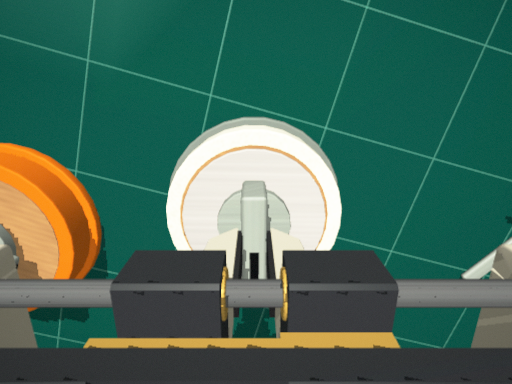

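```bash
python3 -m jog '[1,0,0,0,1,1,0,0,0,0,0.8,0,0,0,0,0.5,0,0,0,0,0,0,0,0,0]';python3 -m jog '[0,0,0,0,0,0,0,0,0,0,0,0,0,0,0,0,0,0,0,0,0,0,0,0,0]'
```

```text
time: 8.9
tool_pos: [535.1, 171.9, 75.8]
tcp_rot: [3.137, -0.003, 1.824]
contact_force: [-0.2, -0.5, 0.4]
grip_width: 29.8
time: 9.4
tool_pos: [535.2, 172.1, 75.8]
tcp_rot: [3.137, -0.003, 1.824]
contact_force: [-0.3, -0.8, -0.0]
grip_width: 69.9
```

```bash
python3 -m jog '[0,0,0,-15,0,0,0,0,-25,0,0,0,0,-25,0,0,0,0,-25,0,0,0,0,0,0]'
python3 - <<'E'
from h import *
c=calibration('wrist');p,d=capture("wrist");np.savez("pics/w4.npz",p=p,d=d,**c);cv2.imwrite("pics/w4.png",p[:,:,::-1])
blobs(p,c,(180,100,330,260))
E
```

```text
time: 9.9
tool_pos: [534.1, 171.5, 167.9]
tcp_rot: [3.14, -0.004, 1.824]
contact_force: [0.5, -0.0, 0.3]
grip_width: 91.9
[253 199   5  30 150] [255.  213.5] z37 [539.9 155. ] [547.6 125.4] -75.4 z77 [536.1 168.5] [542.8 143. ] -75.4
[258 255   5   5  21] [260.  256.7] z37 [560.1  97.7] [561.2  93.3] -75.1 z77 [553.5 119.3] [554.6 115.4] -75.1
[264 256   7   4  23] [266.9 257.8] z37 [564.8  95.5] [570.9  96.5] 9.3 z77 [557.6 117.4] [562.8 118.2] 9.3
```

View pics/w4.png

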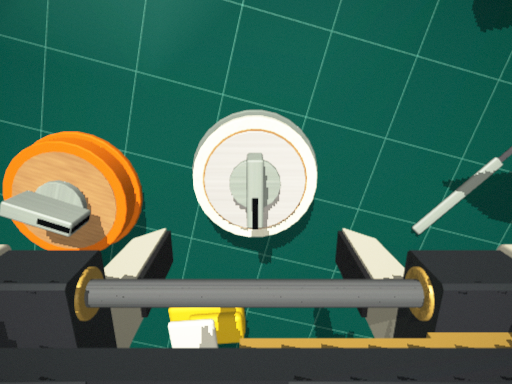

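The nut's line is at -75.4°, matching the flange's -75.5° measured before. The bar hides the flange line here, so I'll move off and look again.

```bash
python3 -m jog '[0,0,0,-40,0,0,-30,-25,-20,0,0,-30,-25,0,0,0,-30,-25,0,0,0,0,0,0,0]'
python3 - <<'E'
from h import *
c=calibration('wrist');p,d=capture("wrist");np.savez("pics/w5.npz",p=p,d=d,**c);cv2.imwrite("pics/w5.png",p[:,:,::-1])
p,d=capture("top");np.savez("pics/t5.npz",p=p);cv2.imwrite("pics/t5.png",p[:,:,::-1])
E
```

```text
time: 10.45
tool_pos: [479.3, 62.5, 221.6]
tcp_rot: [-3.13, -0.005, 1.827]
contact_force: [-0.9, 0.7, -0.5]
grip_width: 91.9
```

View pics/w5.png

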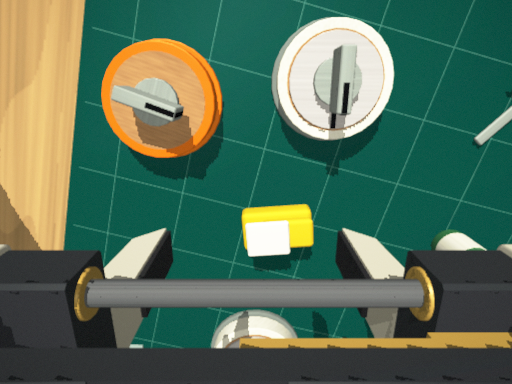

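View pics/t5.png

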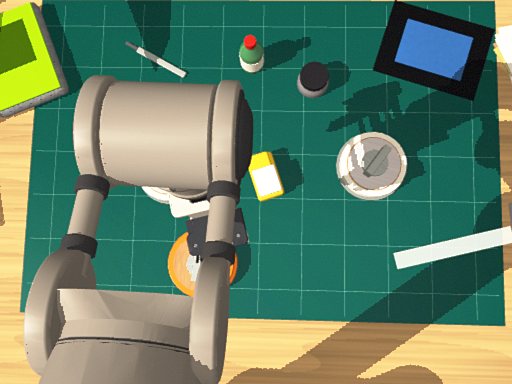

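Run:
```python
from h import *
z=np.load("pics/w5.npz");p=z['p'];c=dict(z)
blobs(p,c,(318,70,365,132),A=(8,400))
cv2.imwrite("pics/c5.png",cv2.resize(p[15:145,270:400,::-1],(590,590),interpolation=cv2.INTER_CUBIC))
```

```text
[341  83   8  32 149] [345.1  98.6] z37 [553.8 142.6] [546.1 173. ] 104.3 z77 [542.9 142.8] [536.  169.6] 104.3
[331 113   5  15  63] [332.9 120. ] z37 [546.5 127.1] [543.3 141.2] 103.1 z77 [536.4 129.1] [533.5 141.5] 103.1
```

View pics/c5.png

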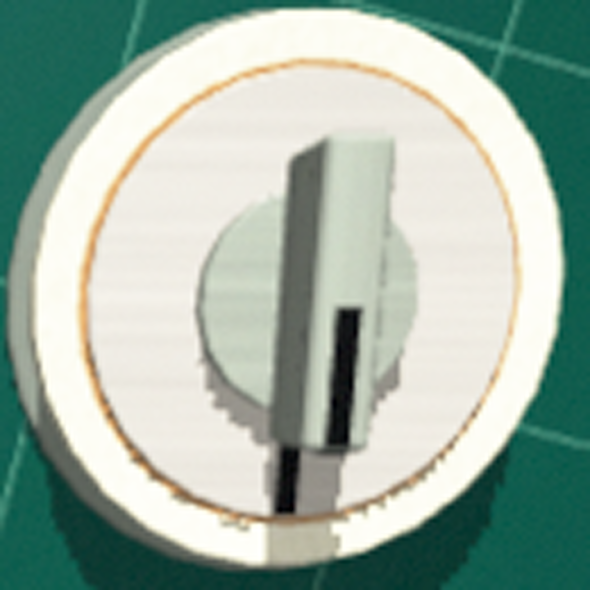

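The nut's line (-75.7°) and the flange's line (-76.9° from its short streak, -75.6° from its centre seen from the axis) agree to about a degree. The gripper is well clear, so I'm handing in.

```bash
python3 -c "
from plant import *
o=get_obs();print(o['dq'].round(3),o['contact_force'].round(1));print(close_job())"
```

```text
[ 0.03   0.016 -0.03   0.006  0.005  0.007] [0.1 0.4 0.3]
the job is handed in; nothing more can be done
None
```

I gripped the bar of the marked left-hand nut on the white holder at about (535, 172) mm. I turned it about 69.5° clockwise, let go and backed off, handing in at about 10.6 s.

- **Alignment:** the last wrist picture puts the nut's line at -75.7°. The flange's line reads -75.6° when taken from the axis to its centre. Its own short streak reads -76.9°, so the two differ by about a degree, which I put down to its small size in the picture.
- **Other checks:** the plain nut and the orange holder were not touched, and the plain nut looks unturned in the last top view. The gripper was clear at hand-in with no contact force, though the joints still showed small speeds of up to 0.03 rad/s.
- **Disagreement:** the top camera placed the nut's axis about 3 mm away from where the wrist camera did. I used the wrist's value.

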